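# Open up the counter display for restocking

## Task

Make room in the counter display for new stock: press the release pad on the sliding stop down and, keeping it down, push the stop back along its toothed bar, away from the cartons, until it is fully home at the end of the bar. Then draw clear so that the pad springs up again and the stop stays there. Use the fingertips only, without forcing anything; lift nothing, and leave the cartons and the other goods standing where they are, ungrasped.

Things in the scene. Friction and masses are not known exactly. Their poses are not given: they have to be found in the camera images.
- display: counter display fixed to the counter: wooden tray 170 x 370 mm, 8 mm thick. Origin under its centre at counter height; +y runs along the tray and is the way the stop slides back, away from the cartons; z up. Steel fence 95 mm high at its -y end; toothed steel bar (12 mm wide, top 40 mm above the counter) along y at x = +48 mm between two dark end blocks 50 mm high
- stop (a joint): how far back the black sliding stop stands, m: 0 nearest the cartons, 0.148 fully home at the bar's +y end (hard end). Sliding friction about 2.5 N. A ratchet (10 mm pitch, a few mm of play) blocks it going back (+) unless the release pad is held down at least 5 mm; the other way (-) it always moves, clicking, so it must not be dragged back afterwards
- release (a joint): how far the release pad is pressed down into the stop, m: 0 up, 0.008 fully down (hard end). Spring: 3 N at first, 7 N fully down; springs up when let go. It frees the ratchet beyond 0.005, only while held down; it rides along with the stop
- release_top (a point): centre of the top face of the release pad (64 mm above the counter when up): grey ribbed pad, 44 mm in x, 42 mm along the bar (y), on the stop's carriage over the bar. Axes as the display's. Gap above it 53 mm wide in y, open in x: the stop's face plate (150 mm wide) lies 27 mm away on the -y side, its back lip 26 mm away on the +y side; tops of both 86 mm above the counter
- stop_lip (a point): middle of the top edge of the inner (-y) face of the stop's back lip, 86 mm above the counter: upright rib of the black stop, 52 mm wide across the bar, 9 mm thick, rising 22 mm over the pad; pushing this face towards +y slides the stop back
- bar_end (a point): middle of the top edge of the inner face of the dark end block at the bar's +y end, 50 mm above the counter; the back of the stop's lip comes within about 5 mm of it when fully home
- carton0: cardboard carton with a paper band, 86 x 28 mm, 90 mm high, standing upright on the tray between fence and stop, nearest the fence; origin under its centre; a bystander, to be left standing where it is
- carton1: cardboard carton with a paper band, 86 x 28 mm, 90 mm high, standing upright on the tray between fence and stop, the middle one; origin under its centre; a bystander, to be left standing where it is
- carton2: cardboard carton with a paper band, 86 x 28 mm, 90 mm high, standing upright on the tray between fence and stop, nearest the stop; origin under its centre; a bystander, to be left standing where it is
- mug: white mug, 76 mm across, 85 mm high, handle on its +y side; origin under its centre; a bystander, to be left standing where it is
- jar: amber glass jar with steel cap, 60 mm across, 75 mm high, behind the display; origin under its centre; a bystander, to be left standing where it is
- bell: small turned brass ornament, 56 mm across the foot, 74 mm high, behind the display; origin under its centre; a bystander, to be left standing where it is
- bowl: blue ceramic bowl, 110 mm across, 45 mm high; origin under its centre; a bystander, to be left standing where it is

How it is judged (in metres and radians):
On the way, in this order (a step that is already met when the one before it is completed fails the run):
1. the release pad is pressed down, freeing the ratchet (value of joint release above 0.0045 m), for 0.1 s.
2. the stop is pushed fully home at the end of the bar (value of joint stop above 0.142 m), for 0.1 s.
At the end, for the whole second after the job is handed in: the stop rests within 6 mm of the bar's end (joint above 0.142), the release pad is up again (within 2 mm), and the cartons and other goods stand upright within 20 mm of where they were (value of joint stop above 0.142 m and value of joint release below 0.002 m and velocity of joint stop between -0.01 and 0.01 m/s and distance of each of carton0, carton1, carton2, mug, jar, bell, bowl from where it was at the start of the episode below 0.02 m and angle between each of carton0, carton1, carton2, mug, jar, bell, bowl's own z axis and vertical below 0.3 rad); the robot touches nothing.
It fails at once if a carton or another bystander is lifted, pushed by more than 20 mm or tipped (distance of any of carton0, carton1, carton2, mug, jar, bell, bowl from where it was at the start of the episode above 0.02 m or angle between any of carton0, carton1, carton2, mug, jar, bell, bowl's own z axis and vertical above 0.3 rad or height (world z) of any of carton0, carton1, carton2 above 0.018 m or height (world z) of any of mug, jar, bell, bowl above 0.01 m).
It fails at once if a carton or another bystander is grasped or pressed hard (contact force between the fingers and carton0 above 15 N or contact force between the fingers and carton1 above 15 N or contact force between the fingers and carton2 above 15 N or contact force between the fingers and mug above 15 N or contact force between the fingers and jar above 15 N or contact force between the fingers and bell above 15 N or contact force between the fingers and bowl above 15 N).
It fails at once if the stop or its release is forced (over 60 N) (contact force between any of the arm, the fingers and display above 60 N).
It also fails if it takes over 35 s, if anything falls off the work surface, if the arm or the gripper's body presses on something with over 40 N, if the wrist force passes 120 N, or if a joint passes its speed limit or range.

## Robot

A 6-joint arm with a two-finger parallel gripper is mounted at the origin on the work surface. World frame = base frame: x ahead of the robot, y to its left, z up, the work surface at z = 0. Lengths are in mm, angles in rad, forces in N, time in s.
With the tool pointing down it reaches from about 350 to 875 mm from the base axis. Payload 4.2 kg.
Tool frame: the origin (TCP) lies midway between the tips of the shut fingers; the grasp point (between the pads) lies 19 mm behind it; z points along the fingers, y is the line along which they close (so a half turn about z gives the same grasp; the last joint's range is limited). The gripper opens to 85 mm and grips with 20 to 120 N. Pads are 22 mm wide; open, the fingers measure 114 mm over their backs; the gripper's body (76 mm by 85 mm) begins 54 mm behind the grasp point. The pads swing forward as they close: fully open they stand 13 mm farther back than shut.
Start: joints at [1.459, 0.385, 0.008, 0, -1.194, -0.259], TCP at [226.443, 582.514, 200.512] pointing down, gripper open.
Joint ranges: [-3.14, 3.14], [-1.21, 2.06], [-1.07, 1.41], [-3.16, 2.05], [-2.99, -0.16], [-3.1, 3.1]. Speed limits (rad/s): [2.79, 2.79, 3.14, 3.14, 3.14, 3.14].

## Interface

Orientations are given as a unit quaternion [x, y, z, w].
In Python, from bench import read_state, get_image, job_done gives the robot as it stands.
- The arm moves only by the tool servo_tool, never from a script. Its arguments are lists of equal length, an entry for each row: "rotation": the turn, a rotation vector about the world's x, y, z scaled (see below), a list of three; "slide": the shift along the world's x, y, z scaled (see below), a list of three; "grip": the opening, from -1 (shut) to 1 (fully open). In form: {"rotation": [[rx, ry, rz], ...], "slide": [[tx, ty, tz], ...], "grip": [grip, ...]}. A call has 1 to 8 rows; each row is the pose to reach, as a shift and turn from the pose commanded when the call began, turning the shorter way round; what a row does not reach only later rows make up. The controller multiplies each number of a shift by 0.2 m and each number of a turn by 360 degrees. A row lasts 1/8 s, in which the tool goes at most 62.5 mm and 10.7 degrees, less where a joint would pass 70% of its speed; a pose out of reach is approached as far as the arm can. A call with a number of a shift or a turn outside -1 to 1 is refused whole. A call with a gripper value outside its range is refused whole. The fingers move at their own pace and stop on an object; the grip force is fixed at half the most. Time passes only in rows, so rows that repeat a pose let the fingers close. It gives the time, the measured TCP pose, the force, the opening and the grip force at its end, in the units of the state.
- read_state(): the state, without advancing time (a new reading comes with each control period).
- get_image(name): name is "scene" or "top" or "wrist"; returns a dict with "image" (420x560x3 uint8, red, green, blue), "depth" (420x560 float32, mm along the optical axis (not along the pixel's ray), 0 where there is no reading), "camera_matrix" (3x3 intrinsics, pixels), "k1" (the pictures are not rectified: a ray, as slopes to the right and down, at radius r is drawn at 1 + k1 r^2 times it, then the intrinsics apply), "rvec" (rotation vector, rad) and "tvec" (3), from world to camera coordinates, as OpenCV has them; the wrist camera has in their place "hand_eye" (4x4, takes a point from camera to tool coordinates, whose origin is the TCP and whose axes are the flange's). Camera axes: x right, y down, z forward; pixel columns grow to the right and rows downward; lengths in mm; the calibration is good to about 2 mm. A picture is of the moment at which its call begins: read the wrist's pose just before it.
- job_done(): hands the job in; it is judged then, once.
The state is a dict: "clock": time; "joints": joint angles; "joint_vel": joint speeds; "joint_efforts": joint torques, N m; "position": TCP position; "ee_rot": TCP orientation; "contact_force": force on the tool from outside, world axes, zero at the start; "wrist_torque": the same for the moment, N m; "gripper_width": finger opening in mm; "grasp_force": force on a finger pad.
Only numpy, scipy, OpenCV 4.12 (cv2) and the standard library are available. Lean on these libraries where they do the work, as an engineer would, in place of code of your own. Each camera call takes 0.05 s, during which the arm holds its last target. There are 200 camera calls.

## Working session

There is one attempt and no reset: what is moved stays moved. The work goes in short steps, Python scripts to look and compute and a tool call to move; the robot and the scene stay as the last step left them, time stands still between calls to the robot, and variables do not carry over. Pictures are saved under pics/ and viewed, at most 10 in all, crops included, and the job is handed in when it is done.

Besides the shell and the picture viewer there is one more tool, called as name(argument=value, ...) on one line, values as JSON. servo_tool: Moves the arm, as the interface text tells. Shifts and turns lie within -1 to 1; 1 stands for 0.2 m of shift or 360 degrees of turn. Its arguments: {"type":"object","properties":{"rotation":{"type":"array","items":{"type":"array","items":{"type":"number","minimum":-1,"maximum":1}}},"slide":{"type":"array","items":{"type":"array","items":{"type":"number","minimum":-1,"maximum":1}}},"grip":{"type":"array","items":{"type":"number"}}},"required":["rotation","slide","grip"]}

```bash
mkdir -p pics; cat > h.py <<'E'
import numpy as np,cv2
from bench import *
def pix2w(d,u,v,z=None):
    K=np.array(d["camera_matrix"],float);k1=d["k1"]
    p=cv2.undistortPoints(np.array([[[u,v]]],float),K,np.array([k1,0,0,0.]))[0,0]
    R=cv2.Rodrigues(np.array(d["rvec"],float))[0];t=np.array(d["tvec"],float).ravel()
    ray=R.T@np.array([p[0],p[1],1]);c=-R.T@t
    if z is None: s=d["depth"][int(round(v)),int(round(u))]
    else: s=(z-c[2])/ray[2]
    return c+s*ray
E
python3 - <<'E'
from h import *
import pickle
print(read_state())
for n in("top","scene"):
    d=get_image(n);pickle.dump(d,open(n+".pkl","wb"));cv2.imwrite(f"pics/{n}0.png",d["image"][:,:,::-1])
E
```

```text
{'clock': 0.0, 'joints': array([ 1.45861615e+00,  3.85566565e-01,  6.63441601e-03, -5.12280855e-04,
       -1.19400080e+00, -2.58583148e-01]), 'joint_vel': array([-0.00102885, -0.00105887, -0.00017301,  0.00121923,  0.0001343 ,
       -0.00127187]), 'joint_efforts': array([-7.44118897e-04, -3.92289019e+01,  1.88392299e+01,  4.18601274e+00,
       -4.79446258e-03, -5.16103981e-06]), 'position': array([226.20955423, 581.93013233, 199.4170077 ]), 'ee_rot': array([ 9.82847962e-01, -1.84414439e-01, -1.59301453e-04,  1.08285913e-03]), 'contact_force': array([-0.33431717,  0.43239462,  0.02151243]), 'wrist_torque': array([-0.02129346,  0.01054681, -0.03211496]), 'grasp_force': 0.0, 'gripper_width': 85.28606797418071}
```

View pics/top0.png

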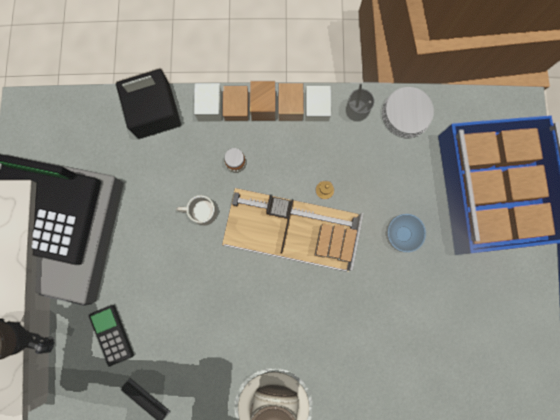

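View pics/scene0.png

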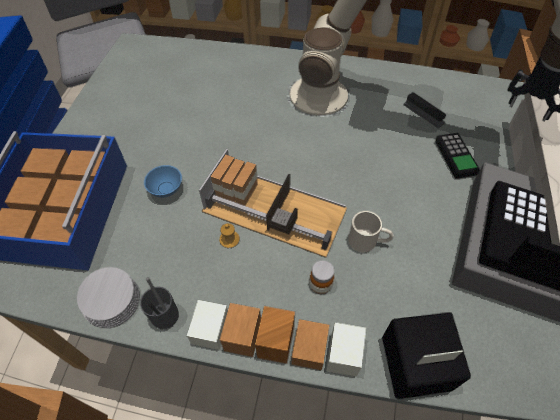

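The display is tilted in the top view. Its home end block is near (236,198), the stop and pad near (280,207), and the cartons are to the right at (335,242). I'll enlarge this part.

```bash
python3 - <<'E'
import cv2
i=cv2.imread("pics/top0.png")[175:275,215:365];cv2.imwrite("pics/topc.png",cv2.resize(i,None,fx=5.3,fy=5.3,interpolation=cv2.INTER_CUBIC))
i=cv2.imread("pics/scene0.png")[145:255,195:355];cv2.imwrite("pics/scenec.png",cv2.resize(i,None,fx=5,fy=5,interpolation=cv2.INTER_CUBIC))
E
```

```text
(no output)
```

View pics/topc.png

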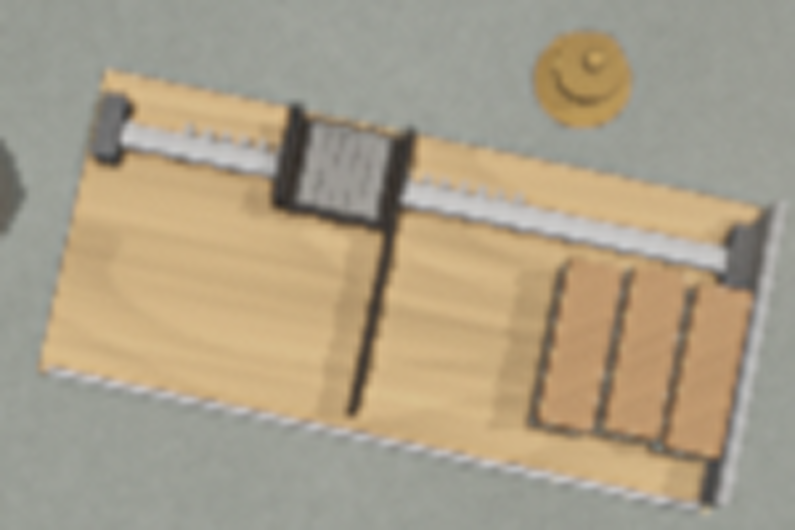

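View pics/scenec.png

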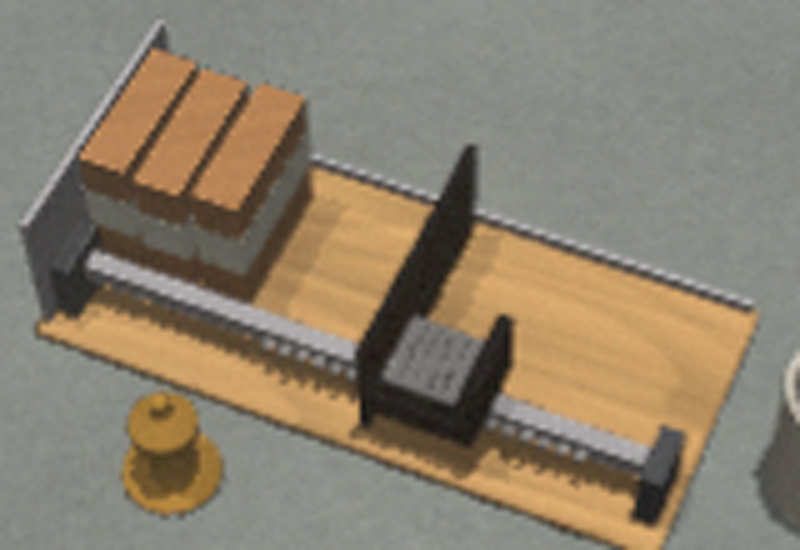

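The enlarged top crop shows the pad corners at (308,122), (393,135), (380,218) and (300,203). The end-block inner face is near (127,128), and the tray corners at the home end are (105,70) and (40,370). In the scene crop the pad corners are (415,318), (485,335), (460,405) and (385,380).

```bash
python3 - <<'E'
from h import *
import pickle
T=pickle.load(open("top.pkl","rb"));S=pickle.load(open("scene.pkl","rb"))
ft=lambda x,y,z:pix2w(T,215+(x+.5)/5.3-.5,175+(y+.5)/5.3-.5,z).round(1)
fs=lambda x,y,z:pix2w(S,195+(x+.5)/5-.5,145+(y+.5)/5-.5,z).round(1)
P=[ft(*c,64) for c in[(308,122),(393,135),(380,218),(300,203)]];print(P,np.mean(P,0))
P=[fs(*c,64) for c in[(415,318),(485,335),(460,405),(385,380)]];print(P,np.mean(P,0))
a,b,c=ft(105,70,8),ft(40,370,8),ft(708,510,8);print("tray",a,b,c,(a-b),(b-c))
s1,s2,s3=fs(755,315,8),fs(660,548,8),fs(38,330,8);print("scene tray",s1,s2,s3,s2-s1,s2-s3)
print("blk",ft(127,128,50),ft(128,100,50),ft(120,162,50),"scene",fs(650,445,50))
for D in(T,S):print("depth",pix2w(D,*((280,207) if D is T else (281.5,217))))
for d in (a-b,b-c,s2-s1,s2-s3):print(np.degrees(np.arctan2(d[1],d[0])),np.linalg.norm(d))
E
```

```text
[array([585.3,   0.6,  64. ]), array([578.4, -44.1,  64. ]), array([534.5, -37.1,  64. ]), array([542.5,   4.8,  64. ])] [560.175 -18.95   64.   ]
[array([539. , -32.6,  64. ]), array([542.6,   5.4,  64. ]), array([587.8,   0.8,  64. ]), array([580.2, -40. ,  64. ])] [562.4 -16.6  64. ]
tray [622.7 111.9   8. ] [458.5 145.5   8. ] [ 382.6 -214.5    8. ] [164.2 -33.6   0. ] [ 75.9 360.    0. ]
scene tray [462.2 144.5   8. ] [619.3 113.1   8. ] [ 548.7 -245.8    8. ] [157.1 -31.4   0. ] [ 70.6 358.9   0. ]
blk [584.3  96.6  50. ] [599.4  96.2  50. ] [566.1 100.2  50. ] scene [584.3  99.5  50. ]
depth [559.07586819 -19.71250983  63.12721959]
depth [564.32384026 -17.14461311  63.98904847]
-11.564697893223373 167.60250594785273
78.09449875337394 367.91413400411784
-11.302918668263468 160.20727199475056
78.87131462883697 365.7780337855186
```

servo_tool(rotation=[[0,0,0.027],[0,0,0.027],[0,0,0.027],[0,0,0.027],[0,0,0.027]], slide=[[0.112,-0.2,0],[0.224,-0.4,0],[0.336,-0.6,0],[0.448,-0.8,0],[0.56,-1,0]], grip=[-1,-1,-1,-1,-1])

```text
clock: 0.72
position: [338.8, 380.9, 200.2]
ee_rot: [0.995, -0.1, -0.0, 0.0]
contact_force: [-0.3, 0.1, 1.1]
gripper_width: -0.1
grasp_force: 0.0
```

servo_tool(rotation=[[0,0,0],[0,0,0],[0,0,0],[0,0,0],[0,0,0]], slide=[[0.112,-0.2,0],[0.224,-0.4,0],[0.336,-0.6,0],[0.448,-0.8,0],[0.56,-1,0]], grip=[-1,-1,-1,-1,-1])

```text
clock: 1.35
position: [450.7, 181.0, 200.3]
ee_rot: [0.995, -0.1, -0.0, 0.0]
contact_force: [0.3, 0.9, 0.1]
gripper_width: -0.1
grasp_force: 0.0
```

servo_tool(rotation=[[0,0,0],[0,0,0],[0,0,0],[0,0,0],[0,0,0],[0,0,0],[0,0,0],[0,0,0]], slide=[[0.112,-0.2,0],[0.224,-0.4,0],[0.336,-0.6,0],[0.448,-0.8,0],[0.555,-1,0],[0.555,-1,-0.2],[0.555,-1,-0.4],[0.555,-1,-0.4]], grip=[-1,-1,-1,-1,-1,-1,-1,-1])

```text
clock: 2.35
position: [558.7, -18.2, 117.2]
ee_rot: [0.995, -0.101, -0.004, 0.001]
contact_force: [0.8, -0.0, -0.1]
gripper_width: -0.1
grasp_force: 0.0
```

```bash
python3 - <<'E'
from h import *
s=read_state();print(s["position"],s["ee_rot"])
d=get_image("wrist");cv2.imwrite("pics/w1.png",d["image"][:,:,::-1])
H=np.array(d["hand_eye"]);print(H.round(3))
from scipy.spatial.transform import Rotation as R
# project predicted display points
M=np.eye(4);M[:3,:3]=R.from_quat(s["ee_rot"]).as_matrix();M[:3,3]=s["position"]
C=np.linalg.inv(M@H)
for p in([561.5,-18,64],[558.7,-18,64],[567,8,86],[556,-44,86]):
    q,_=cv2.projectPoints(np.array([p],float),cv2.Rodrigues(C[:3,:3])[0],C[:3,3],np.array(d["camera_matrix"],float),np.array([d["k1"],0,0,0.]));print(p,q.ravel())
s=read_state();print(s["position"])
E
```

```text
[558.68255136 -18.19774328 117.19851911] [ 0.99489426 -0.10083378 -0.0040762   0.00115966]
[[-0.00000e+00 -9.64000e-01 -2.64000e-01  6.70520e+01]
 [ 1.00000e+00 -1.00000e-03  0.00000e+00  9.29000e-01]
 [-0.00000e+00 -2.64000e-01  9.64000e-01 -1.74427e+02]
 [ 0.00000e+00  0.00000e+00  0.00000e+00  1.00000e+00]]
[561.5, -18, 64] [277.74010593 209.11061098]
[558.7, -18, 64] [278.53248672 212.77899787]
[567, 8, 86] [236.78544857 218.30409535]
[556, -44, 86] [318.35423134 218.68480153]
[560.82924304 -17.83801996 119.75247874]
```

View pics/w1.png

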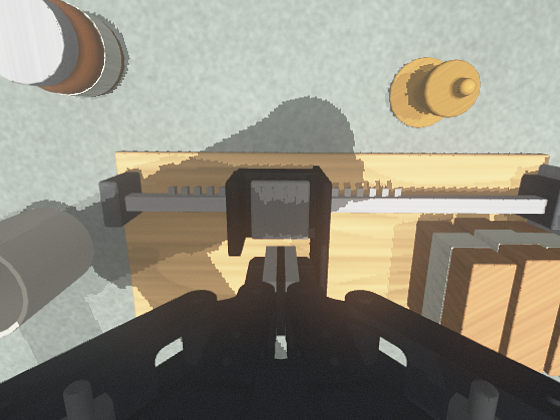

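```bash
python3 - <<'E'
from h import *
d=get_image("wrist");H=np.array(d["hand_eye"]);C=np.linalg.inv(H)
for p in([0,0,0],[0,15,0],[0,15,-30],[0,20,-30],[11,15,-30],[11,0,0],[0,40,-50],[0,40,-70]):
    q,_=cv2.projectPoints(np.array([p],float),cv2.Rodrigues(C[:3,:3])[0],C[:3,3],np.array(d["camera_matrix"],float),np.array([d["k1"],0,0,0.]));print(p,q.ravel().round())
i=d["depth"]
for v in(255,270,285,300):print(v,[int(i[v,u]) for u in range(180,390,10)])
E
```

```text
[0, 0, 0] [279. 240.]
[0, 15, 0] [305. 240.]
[0, 15, -30] [310. 263.]
[0, 20, -30] [320. 263.]
[11, 15, -30] [311. 241.]
[11, 0, 0] [279. 221.]
[0, 40, -50] [374. 283.]
[0, 40, -70] [390. 311.]
255 [307, 309, 307, 308, 308, 224, 222, 307, 309, 138, 138, 139, 308, 307, 227, 308, 308, 307, 309, 309, 308]
270 [311, 313, 311, 312, 312, 312, 313, 134, 134, 125, 125, 125, 134, 133, 228, 313, 311, 312, 311, 313, 312]
285 [315, 315, 316, 315, 316, 315, 316, 108, 109, 112, 117, 111, 108, 108, 230, 314, 315, 317, 316, 315, 317]
300 [103, 100, 101, 102, 320, 111, 102, 103, 102, 102, 118, 102, 103, 103, 101, 111, 112, 102, 101, 101, 102]
```

```bash
python3 - <<'E'
from h import *
d=get_image("wrist");H=np.array(d["hand_eye"]);K=np.array(d["camera_matrix"])
def tp(u,v):
    p=cv2.undistortPoints(np.array([[[u,v]]],float),K,np.array([d["k1"],0,0,0.]))[0,0];z=float(d["depth"][v,u]);return (H@[p[0]*z,p[1]*z,z,1])[:3].round(1)
for u in(272,292):
  for v in range(180,300,8):print(u,v,tp(u,v))
for u in range(240,330,8):print("row",u,tp(u,272))
s=get_image("scene");cv2.imwrite("pics/s1.png",cv2.resize(s["image"][110:260,195:355,::-1],None,fx=4,fy=4,interpolation=cv2.INTER_CUBIC))
E
```

```text
272 180 [21.1 -5.3 70.4]
272 188 [17.8 -5.  56.8]
272 196 [11.9 -5.1 57. ]
272 204 [ 6.2 -5.1 56. ]
272 212 [ 0.1 -5.1 56.3]
272 220 [-6.1 -5.2 56.7]
272 228 [-12.2  -5.2  56.4]
272 236 [-18.4  -5.3  56.1]
272 244 [-46.7  -6.8 111.4]
272 252 [ 10.7  -2.7 -42.2]
272 260 [ 11.1  -2.5 -51.3]
272 268 [ 11.3  -2.3 -59. ]
272 276 [ 11.   -2.1 -65. ]
272 284 [ 10.2  -2.  -69.5]
272 292 [ 12.2  -1.8 -78.4]
292 180 [21.3  9.7 69.1]
292 188 [17.6  9.3 57.5]
292 196 [12.3  9.3 55.3]
292 204 [ 6.   9.4 56.7]
292 212 [-0.1  9.4 57. ]
292 220 [-5.9  9.5 55.9]
292 228 [-11.7   9.5  54.9]
292 236 [-18.8   9.6  57.1]
292 244 [-46.7  11.7 111.3]
292 252 [ 11.5   5.9 -44.1]
292 260 [ 11.    5.6 -50.9]
292 268 [ 10.6   5.4 -57.5]
292 276 [ 11.2   5.1 -65.4]
292 284 [ 11.7   4.9 -72.2]
292 292 [ 11.9   4.7 -77.9]
row 240 [-75.8 -37.5 112.8]
row 248 [  7.1 -12.  -54. ]
row 256 [  6.5  -8.9 -52.7]
row 264 [ 11.   -5.2 -61.8]
row 272 [ 10.8  -2.2 -61.4]
row 280 [ 11.1   0.8 -62. ]
row 288 [ 10.8   3.8 -61.4]
row 296 [ 11.1   6.8 -62. ]
row 304 [  6.4  10.5 -52.5]
row 312 [  6.6  13.7 -53. ]
row 320 [-37.9  28.7  36.6]
row 328 [-37.   34.   34.7]
```

View pics/s1.png

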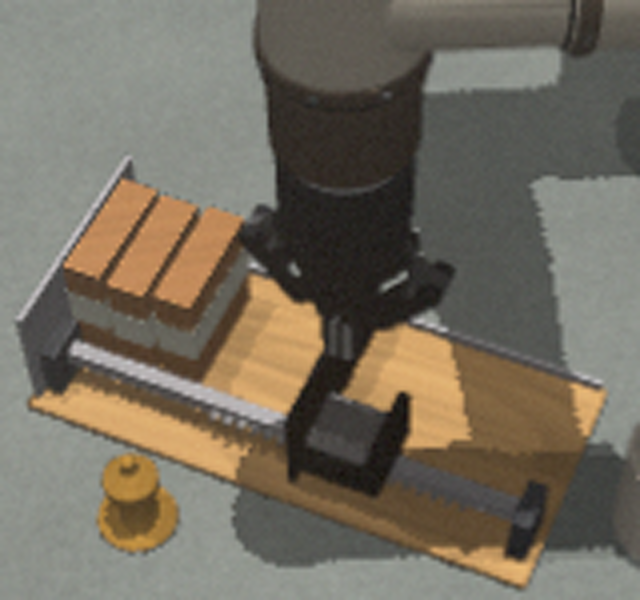

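```bash
python3 - <<'E'
from h import *
s=get_image("scene");print(read_state()["position"])
def pr(p):
    q,_=cv2.projectPoints(np.array([p],float),np.array(s["rvec"],float),np.array(s["tvec"],float),np.array(s["camera_matrix"],float),np.array([s["k1"],0,0,0.]));u,v=q.ravel();return ((u-195)*4).round(),((v-110)*4).round()
for z in(64,86,120,140,160,180):print(z,pr([561,-18,z]))
for v in range(330,400,8):print(v,[pix2w(s,195+u/4,110+v/4).round() for u in(335,350)])
E
```

```text
[562.76686776 -17.05898057 122.53716309]
64 (np.float64(346.0), np.float64(424.0))
86 (np.float64(346.0), np.float64(404.0))
120 (np.float64(345.0), np.float64(373.0))
140 (np.float64(345.0), np.float64(354.0))
160 (np.float64(345.0), np.float64(335.0))
180 (np.float64(345.0), np.float64(314.0))
330 [array([576., -21., 183.]), array([577., -12., 187.])]
338 [array([576., -21., 176.]), array([578., -11., 181.])]
346 [array([576., -21., 167.]), array([576., -12., 170.])]
354 [array([575., -21., 158.]), array([575., -12., 160.])]
362 [array([512., -35.,  62.]), array([494., -28.,  39.])]
370 [array([514., -35.,  55.]), array([490., -29.,  24.])]
378 [array([513., -35.,  45.]), array([493., -29.,  19.])]
386 [array([512., -35.,  34.]), array([493., -29.,   8.])]
394 [array([512., -35.,  24.]), array([498., -28.,   7.])]
```

The pad sits where predicted, with the fingers centred over the gap. Both cameras show the shut fingertips ending about 37 mm above the stated TCP, so I'll descend with a force check.

servo_tool(rotation=[[0,0,0],[0,0,0],[0,0,0],[0,0,0]], slide=[[0,0,-0.08],[0,0,-0.16],[0,0,-0.22],[0,0,-0.22]], grip=[-1,-1,-1,-1])

```text
clock: 3.1
position: [560.4, -17.7, 74.8]
ee_rot: [0.995, -0.1, -0.002, 0.001]
contact_force: [0.2, -0.1, 0.6]
gripper_width: -0.1
grasp_force: 0.0
```

servo_tool(rotation=[[0,0,0],[0,0,0],[0,0,0],[0,0,0]], slide=[[0,0,-0.02],[0,0,-0.04],[0,0,-0.06],[0,0,-0.06]], grip=[-1,-1,-1,-1])

```text
clock: 3.6
position: [561.2, -17.5, 64.2]
ee_rot: [0.995, -0.1, -0.0, 0.0]
contact_force: [0.1, 0.1, -0.5]
gripper_width: 0.0
grasp_force: 0.0
```

servo_tool(rotation=[[0,0,0],[0,0,0],[0,0,0]], slide=[[0,0,-0.015],[0,0,-0.03],[0,0,-0.03]], grip=[-1,-1,-1])

```text
clock: 3.98
position: [561.2, -17.5, 58.2]
ee_rot: [0.995, -0.1, -0.0, 0.0]
contact_force: [0.4, -0.0, -0.2]
gripper_width: 0.3
grasp_force: 0.0
```

There is no contact at 58 mm, which confirms the tips are short. I'll keep descending.

servo_tool(rotation=[[0,0,0],[0,0,0],[0,0,0],[0,0,0],[0,0,0]], slide=[[0,0,-0.03],[0,0,-0.06],[0,0,-0.09],[0,0,-0.115],[0,0,-0.115]], grip=[-1,-1,-1,-1,-1])

```text
clock: 4.6
position: [561.1, -17.6, 34.9]
ee_rot: [0.995, -0.1, -0.001, 0.0]
contact_force: [-0.0, 0.6, -0.3]
gripper_width: 0.0
grasp_force: 0.0
```

```bash
python3 - <<'E'
from h import *
s=get_image("scene");st=read_state();print(st["position"],st["contact_force"])
cv2.imwrite("pics/s2.png",cv2.resize(s["image"][150:250,235:355,::-1],None,fx=6,fy=6,interpolation=cv2.INTER_CUBIC))
E
```

```text
[561.35433334 -17.53316326  35.26144837] [-1.20871924 -0.43511753  0.09434357]
```

View pics/s2.png

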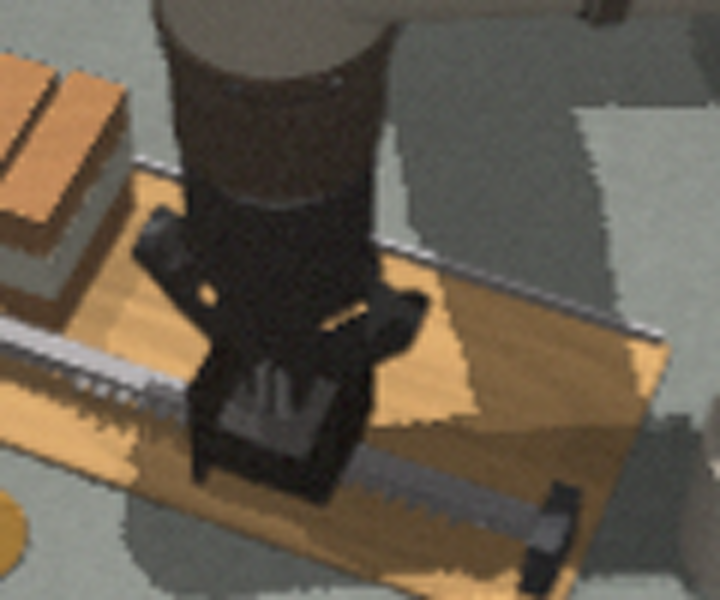

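The crop shows the fingertips at about (270,415), just over the pad and between the plate and the lip. The last stretch goes in small steps.

servo_tool(rotation=[[0,0,0],[0,0,0],[0,0,0]], slide=[[0,0,-0.015],[0,0,-0.03],[0,0,-0.03]], grip=[-1,-1,-1])

```text
clock: 5.03
position: [562.0, -17.4, 30.0]
ee_rot: [0.995, -0.1, 0.001, -0.0]
contact_force: [-1.2, 0.5, 3.9]
gripper_width: 0.2
grasp_force: 2.2
```

servo_tool(rotation=[[0,0,0],[0,0,0],[0,0,0]], slide=[[0,0,-0.01],[0,0,-0.02],[0,0,-0.02]], grip=[-1,-1,-1])

```text
clock: 5.4
position: [561.9, -17.4, 26.0]
ee_rot: [0.995, -0.1, 0.001, -0.0]
contact_force: [-0.6, 0.3, 7.3]
gripper_width: 0.2
grasp_force: 3.1
```

servo_tool(rotation=[[0,0,0],[0,0,0],[0,0,0]], slide=[[0,0,-0.005],[0,0,-0.01],[0,0,-0.01]], grip=[-1,-1,-1])

```text
clock: 5.78
position: [562.0, -17.4, 25.2]
ee_rot: [0.995, -0.1, 0.001, 0.0]
contact_force: [-4.6, 0.9, 11.8]
gripper_width: -0.2
grasp_force: 6.0
```

The pad is at its hard end with about 12 N on it. Now I push back along the bar.

servo_tool(rotation=[[0,0,0],[0,0,0],[0,0,0],[0,0,0],[0,0,0],[0,0,0],[0,0,0],[0,0,0]], slide=[[0.005,0.025,0],[0.01,0.05,0],[0.015,0.074,0],[0.02,0.098,0],[0.025,0.123,0],[0.03,0.147,0],[0.035,0.172,0],[0.04,0.196,0]], grip=[-1,-1,-1,-1,-1,-1,-1,-1])

```text
clock: 6.78
position: [570.2, 21.2, 25.2]
ee_rot: [0.995, -0.1, 0.001, 0.0]
contact_force: [-2.0, -2.5, 10.7]
gripper_width: -0.4
grasp_force: 5.5
```

```bash
python3 - <<'E'
from h import *
s=get_image("scene");st=read_state();print(st["position"],st["contact_force"])
cv2.imwrite("pics/s3.png",cv2.resize(s["image"][150:250,235:355,::-1],None,fx=6,fy=6,interpolation=cv2.INTER_CUBIC))
E
```

```text
[570.30318427  21.70701059  25.17389405] [-2.76359848 -0.4921773  12.96811767]
```

View pics/s3.png

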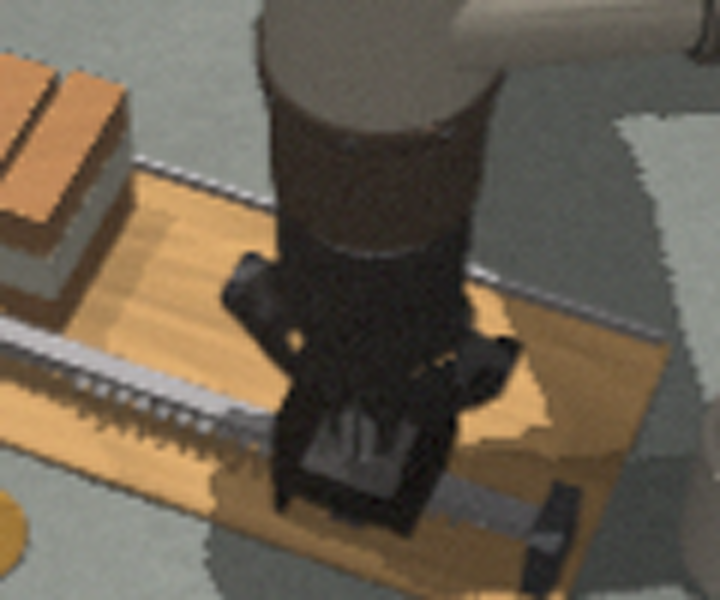

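The stop rides along with the pad, and about 38 mm remains to the end block.

servo_tool(rotation=[[0,0,0],[0,0,0],[0,0,0],[0,0,0],[0,0,0],[0,0,0],[0,0,0]], slide=[[0.005,0.025,0],[0.01,0.05,0],[0.015,0.074,0],[0.02,0.098,0],[0.025,0.123,0],[0.03,0.147,0],[0.033,0.162,0]], grip=[-1,-1,-1,-1,-1,-1,-1])

```text
clock: 7.7
position: [577.1, 53.7, 25.2]
ee_rot: [0.995, -0.1, 0.001, 0.0]
contact_force: [-1.8, -2.8, 10.9]
gripper_width: 0.1
grasp_force: 5.2
```

servo_tool(rotation=[[0,0,0],[0,0,0],[0,0,0],[0,0,0]], slide=[[0.002,0.01,0],[0.004,0.02,0],[0.006,0.03,0],[0.006,0.03,0]], grip=[-1,-1,-1,-1])

```text
clock: 8.2
position: [578.4, 59.9, 25.2]
ee_rot: [0.995, -0.1, 0.001, 0.0]
contact_force: [-2.0, -1.1, 11.5]
gripper_width: -0.0
grasp_force: 5.1
```

servo_tool(rotation=[[0,0,0],[0,0,0],[0,0,0]], slide=[[0.002,0.01,0],[0.004,0.02,0],[0.004,0.02,0]], grip=[-1,-1,-1])

```text
clock: 8.57
position: [578.7, 62.5, 25.2]
ee_rot: [0.995, -0.1, 0.001, 0.001]
contact_force: [-0.3, -5.5, 10.0]
gripper_width: -0.1
grasp_force: 5.4
```

servo_tool(rotation=[[0,0,0],[0,0,0],[0,0,0]], slide=[[0.002,0.01,0],[0.004,0.02,0],[0.004,0.02,0]], grip=[-1,-1,-1])

```text
clock: 8.95
position: [579.0, 65.8, 25.2]
ee_rot: [0.995, -0.1, 0.0, 0.002]
contact_force: [-0.1, -7.2, 11.4]
gripper_width: -0.4
grasp_force: 5.7
```

servo_tool(rotation=[[0,0,0],[0,0,0],[0,0,0]], slide=[[0.002,0.01,0],[0.004,0.02,0],[0.004,0.02,0]], grip=[-1,-1,-1])

```text
clock: 9.32
position: [579.6, 69.7, 25.2]
ee_rot: [0.995, -0.1, -0.0, 0.002]
contact_force: [-1.4, -7.8, 12.6]
gripper_width: -0.2
grasp_force: 5.9
```

```bash
python3 - <<'E'
from h import *
s=get_image("scene");st=read_state();print(st["position"],st["contact_force"])
cv2.imwrite("pics/s4.png",cv2.resize(s["image"][170:250,255:355,::-1],None,fx=7,fy=7,interpolation=cv2.INTER_CUBIC))
E
```

```text
[579.58494033  69.69454131  25.14638526] [-1.92544612 -8.60943146 11.46977129]
```

View pics/s4.png

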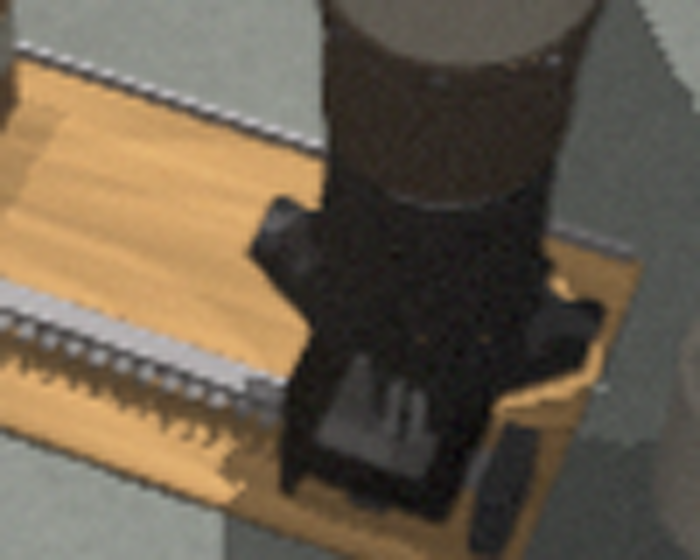

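The lip stands close to the end block, and the fingers are now sliding on the pad. I'll push until they meet the lip, to be sure.

servo_tool(rotation=[[0,0,0],[0,0,0],[0,0,0],[0,0,0]], slide=[[0.002,0.01,0],[0.004,0.02,0],[0.005,0.025,0],[0.005,0.025,0]], grip=[-1,-1,-1,-1])

```text
clock: 9.88
position: [580.0, 72.6, 25.1]
ee_rot: [0.995, -0.1, -0.001, 0.003]
contact_force: [-1.1, -15.1, 13.4]
gripper_width: 0.2
grasp_force: 9.7
```

The fingers are against the lip with 15 N at the hard end. Now I lift straight up.

servo_tool(rotation=[[0,0,0],[0,0,0],[0,0,0],[0,0,0],[0,0,0],[0,0,0],[0,0,0],[0,0,0]], slide=[[0,0,0.02],[0,0,0.04],[0,0,0.07],[0,0,0.12],[0,0,0.2],[0,0,0.35],[0,0,0.5],[0,0,0.65]], grip=[-1,-1,-1,-1,-1,-1,-1,-1])

```text
clock: 10.88
position: [581.1, 77.7, 155.3]
ee_rot: [0.995, -0.1, 0.001, -0.001]
contact_force: [0.5, 0.3, 0.2]
gripper_width: 0.0
grasp_force: 0.0
```

servo_tool(rotation=[[0,0,0],[0,0,0],[0,0,0],[0,0,0],[0,0,0]], slide=[[-0.15,0,0.2],[-0.3,0,0.2],[-0.45,0,0.2],[-0.6,0,0.2],[-0.6,0,0.2]], grip=[-1,-1,-1,-1,-1])

```text
clock: 11.5
position: [459.5, 77.5, 194.7]
ee_rot: [0.995, -0.1, 0.001, -0.001]
contact_force: [0.4, 0.1, 0.1]
gripper_width: -0.2
grasp_force: 0.0
```

```bash
python3 - <<'E'
from h import *
s=get_image("scene");st=read_state();print(st["position"],st["contact_force"])
cv2.imwrite("pics/s5.png",cv2.resize(s["image"][150:260,195:355,::-1],None,fx=5,fy=5,interpolation=cv2.INTER_CUBIC))
E
```

```text
[460.79299289  77.69404931 194.74939984] [-0.26828188 -0.57195     0.89373822]
```

View pics/s5.png

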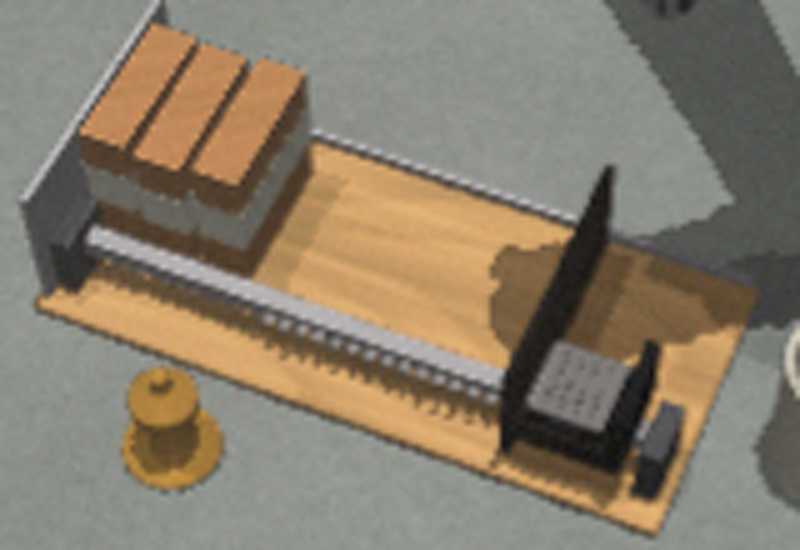

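The stop is beside the end block, the pad at (585,385) is up, and the cartons and bell stand where they were. I'm handing in.

```bash
python3 -c "
from bench import *;print(job_done())"
```

```text
the job is handed in; nothing more can be done
None
```

I pushed the stop back to the hard end of the bar with the release pad held down, then lifted clear; the last picture shows the stop at the end block, the pad up, and the cartons and bell where they were, and the job was handed in at about 11.5 s with no verdict returned.

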